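Hold the centrifuge lid open for service

ROBOT

A 6-joint arm with a two-finger parallel gripper is mounted at the origin on a cart in front of the work surface, level with it; the furniture and walls round the work are solid. World frame = base frame: x ahead of the robot, y to its left, z up, the work surface at z = 0. Lengths are in mm, angles in degrees, forces in N, time in s.
With the tool pointing down it reaches from about 350 to 850 mm from the base axis. Payload 8.1 kg.
Tool frame: the origin (TCP) lies between the finger pads; the fingertips stand 25 mm ahead of it and the grasp point (between the pads) lies 6 mm ahead of it (r.tcp_to_tips is the distance from the TCP to the fingertips, in mm); z points along the fingers, y is the line along which they close (so a half turn about z gives the same grasp; the last joint's range is limited). The gripper opens to 85 mm and grips with 20 to 120 N. Pads are 22 mm wide; open, the fingers measure 114 mm over their backs; the gripper's body (76 mm by 85 mm) begins 54 mm behind the grasp point. The pads swing forward as they close: fully open they stand 13 mm farther back than shut.
Start: joints at [-76.455, 7.471, 85.268, -0, 87.261, -4.893], TCP at [189.785, -569.199, 256.292] pointing down, gripper open.
Joint ranges: [-169.43, 169.43], [-51.17, 129.36], [1.28, 143.12], [-76.62, 256.62], [0, 156.53], [-152.29, 152.29]. Speed limits (degrees/s): [136.94, 136.94, 159.86, 180, 180, 180].

INTERFACE

Orientations are given as [roll, pitch, yaw] about the fixed x, y, z axes, in that order (R = Rz(yaw) Ry(pitch) Rx(roll)).
In Python, from bench import r gives the robot as it stands.
- The arm moves only by the tool apply_moves, never from a script. Its arguments are lists of equal length, an entry for each row: "angular": the turn, a rotation vector about the world's x, y, z in units of 8 degrees (1.0 is 8 degrees), a list of three; "travel": the shift along the world's x, y, z in units of 40 mm (1.0 is 40 mm), a list of three; "jaw": the opening, from 0 (shut) to 1 (fully open). A call has 1 to 20 rows; each row shifts and turns the commanded pose from where the row before left it; what a row does not reach is not made up. A row lasts 1/8 s, in which the tool goes at most 62.5 mm and 10.7 degrees, less where a joint would pass 70% of its speed; a pose out of reach is approached as far as the arm can. A call is refused whole if a number of a shift passes 1 or a number of a turn 1, either way. A call with a gripper value outside its range is refused whole. The fingers move at their own pace and stop on an object; "force" is the grip in N (left out, the last holds). Time passes only in rows, so rows that do not move let the fingers close. It gives the time, the measured TCP pose, the force, the opening and the grip force at its end, in the units of the state.
- r.sense(): the state, without advancing time (a new reading comes with each control period).
- r.snapshot(name): name is "scene" or "side" or "wrist"; returns a dict with "color" (384x512x3 uint8, red, green, blue), "fx", "fy", "cx", "cy" (pixels), "distortion" ([k1, k2, p1, p2, k3] as OpenCV has them; the pictures are not rectified), "R" (3x3) and "t" (3): a world point X has camera coordinates R X + t; the wrist camera has in their place "mount" (4x4, takes a point from camera to tool coordinates, whose origin is the TCP and whose axes are the flange's). Camera axes: x right, y down, z forward; pixel columns grow to the right and rows downward; lengths in mm; the calibration is good to about 2 mm. A picture is of the moment at which its call begins: read the wrist's pose just before it. There is no depth.
- r.hand_in(): hands the job in; it is judged then, once.
The state is a dict: "time": time; "joint_pos": joint angles; "qd": joint speeds; "joint_efforts": joint torques, N m; "tool_pos": TCP position; "tcp_rot": TCP orientation; "ft_force": force on the tool from outside, world axes, zero at the start; "wrist_torque": the same for the moment, N m; "finger_gap": finger opening in mm; "grip_force": force on a finger pad.
Only numpy, scipy, OpenCV 4.12 (cv2) and the standard library are available. Lean on these libraries where they do the work, as an engineer would, in place of code of your own. Each camera call takes 0.05 s, during which the arm holds its last target. There are 200 camera calls.

TASK

The gas strut of the bench centrifuge has come off its lid, so the lid drops shut as soon as it is let go, and someone has left a small reagent bottle standing on it. Take the bottle off and stand it upright on the bench, clear of the centrifuge, then lift the front of the lid until it is 60 degrees open (0 is shut, measured at its hinge) and hold it still at that angle so that I can hook the strut back on. Finish while still holding the lid up with the gripper's fingers, pinching its edge or underneath it as you like, and leave the other things on the bench where they are.

Things in the scene. Friction and masses are not known exactly. Their poses are not given: they have to be found in the camera images.
- centrifuge: Bench centrifuge, fixed: white housing 222 mm wide (y), 269 deep (x), dark sloping panel in front, lid on top. Origin on the bench under its middle; its -x is its front (to the robot, yawed up to 17 degrees). In its frame, mm: panel x -135 to -70, top z 78; above it the housing's front wall at x -85, up to z 119; shut lid x -81 to 122, y -96 to 107, rim z 124 to 137, clear domed middle, crown z 145.
- centrifuge_lid (a joint): Angle of the lid in rad: 0 shut (level), growing as its front swings up and back; 1.047 is 60 degrees open, stop at 1.48. The hinge has next to no friction: let go below about 80 degrees, the lid falls shut. The lid weighs 0.5 kg; about 2.5 N upwards at its lip lifts it.
- lid_lip (a point): Centre of the lip, a tab in the middle of the lid's front edge, moving with the lid: 50 mm wide (y), 12 deep (x), 8 thick (z). It stands 10 mm out from the lid, 6 mm out over the housing's front wall, with open air below down to the panel (about 45 mm): a fingertip set against the wall under it and raised catches it. Axes as the centrifuge's when shut (+x to the hinge), turning with the lid.
- lid_hinge (a point): The hinge line of the lid, at the back of the housing, fixed: it runs along the centrifuge's y through this point. The lip point moves round it on a circle of 204 mm radius, and when the lid is shut lies 4 mm higher than it. The loose gas strut, a thin black rod, stands up at the housing's right (-y) side near here, beside the lid and not in its way.
- bottle_center (a point): The small reagent bottle with a black screw cap, amber, loose, upright on the crown of the shut lid. This point is half-way up; its z axis points up the bottle. It is 100 mm tall; body 44 mm across up to about 60 mm from its foot, then a shoulder and neck; cap 26 mm across, 76 to 100 mm from its foot. 0.08 to 0.17 kg. Except for the things listed here the bench is empty for x 0.40 to 0.65, y -0.40 to 0.40 m.
- tip_box: Blue pipette tip box with a clear lid, 80 x 112 x 68 mm (x, y, z), loose bystander on the bench. Origin under its centre.
- erlenmeyer: Conical glass flask, 63 mm across, 105 mm tall, loose bystander on the bench. Origin under its centre.
- timer: White bench timer, 62 x 66 x 22 mm, loose bystander on the bench. Origin under its centre.
- scissors_1: Scissors with blue handles lying flat, 87 x 199 x 9 mm (x, y, z), loose bystander on the bench. Origin under its centre.
There are look-alikes about, which are no part of the job. Leave any red look-alike of the part that bears bottle_center alone.

How it is judged:
By the outcome, as a careful person would: the job done as asked, in the order asked, and still so for the second after the job is handed in, while the arm keeps its last pose, push and grip.
It also fails if it takes over 64 s, if anything falls off the work surface, if the arm or the gripper's body presses on something with over 40 N, if the wrist force passes 120 N, or if a joint passes its speed limit or range.

## Working session

There is one attempt and no reset: what is moved stays moved. The work goes in short steps, Python scripts to look and compute and a tool call to move; the robot and the scene stay as the last step left them, time stands still between calls to the robot, and variables do not carry over. Pictures are saved under pics/ and viewed, at most 10 in all, crops included, and the job is handed in when it is done.

Besides the shell and the picture viewer there is one more tool, called by a JSON object that holds its "method" and its "body", one argument or row to a line. apply_moves: Moves the arm, as the interface text tells. Its arguments: {"type":"object","properties":{"angular":{"type":"array"},"travel":{"type":"array"},"jaw":{"type":"array"},"force":{"type":"number"}},"required":["angular","travel","jaw"]}

```bash
mkdir -p pics; cat > h.py <<'E'
import numpy as np, cv2
from bench import r
def snap(n,f):
    s=r.snapshot(n); cv2.imwrite('pics/'+f,s['color'][:,:,::-1]); return s
E
python3 - <<'E'
from h import *
import pickle
d={}
for n in('scene','side'):
    d[n]=snap(n,n+'0.png'); print(n,d[n]['fx'],d[n]['R'],d[n]['t'],d[n]['distortion'])
pickle.dump(d,open('d.pkl','wb')); print(r.sense())
a=[cv2.imread(f'pics/{n}0.png') for n in d]
cv2.imwrite('pics/both.png',cv2.resize(a[0],(800,600)))
cv2.imwrite('pics/side_b.png',cv2.resize(a[1],(800,600)))
E
```

```text
scene 359.2818416921965 [[-0.85974485 -0.51053367  0.01393428]
 [-0.41534707  0.68305227 -0.60077152]
 [ 0.29719624 -0.52229778 -0.79929933]] [495.18547091 311.15440129 959.56247258] [-0.06975289  0.          0.          0.          0.        ]
side 371.0940319266607 [[ 0.99939072  0.03340558  0.01011243]
 [ 0.02623666 -0.52795214 -0.84886876]
 [-0.02301808  0.84861688 -0.52850692]] [-595.75761553  101.36501951 1246.72848216] [-0.1105613  0.         0.         0.         0.       ]
{'time': 0.1, 'joint_pos': array([-7.64556001e+01,  7.51265516e+00,  8.53222361e+01, -5.57387972e-04,
        8.72626256e+01, -4.89453774e+00]), 'qd': array([-0.11868397, -0.12954793, -0.13917172, -0.0558695 , -0.05522131,
        0.03314597]), 'joint_efforts': array([ 9.42429324e-04, -5.70955038e+01, -5.01942444e+01, -1.75450873e-04,
        8.18614120e-03, -3.57077973e-06]), 'tool_pos': array([ 189.67287942, -568.75241316,  255.33746826]), 'tcp_rot': array([-1.79902791e+02, -7.76564822e-03,  1.84389582e+01]), 'ft_force': array([-0.9673609 , -0.55700819, -0.13094612]), 'wrist_torque': array([-0.01070339, -0.00228507, -0.00198109]), 'grip_force': 0.0, 'finger_gap': 85.25092010499196}
```

View pics/both.png

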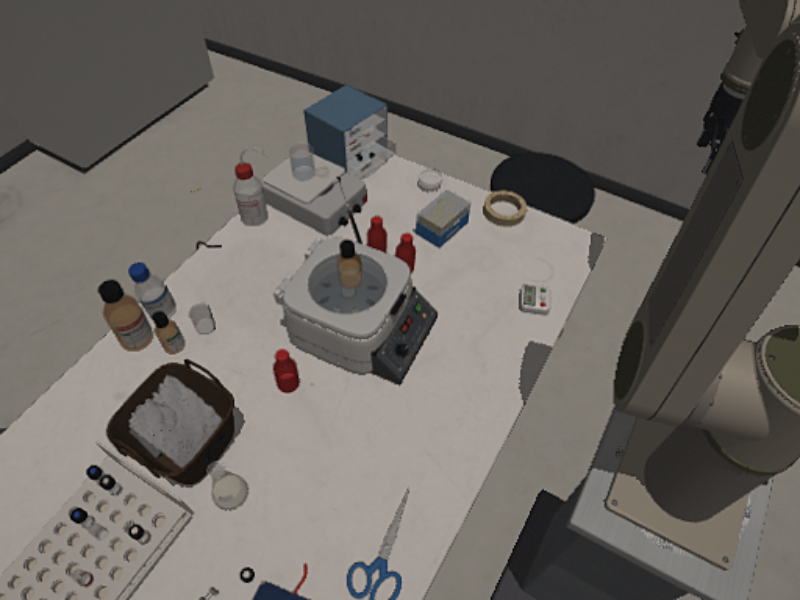

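View pics/side_b.png

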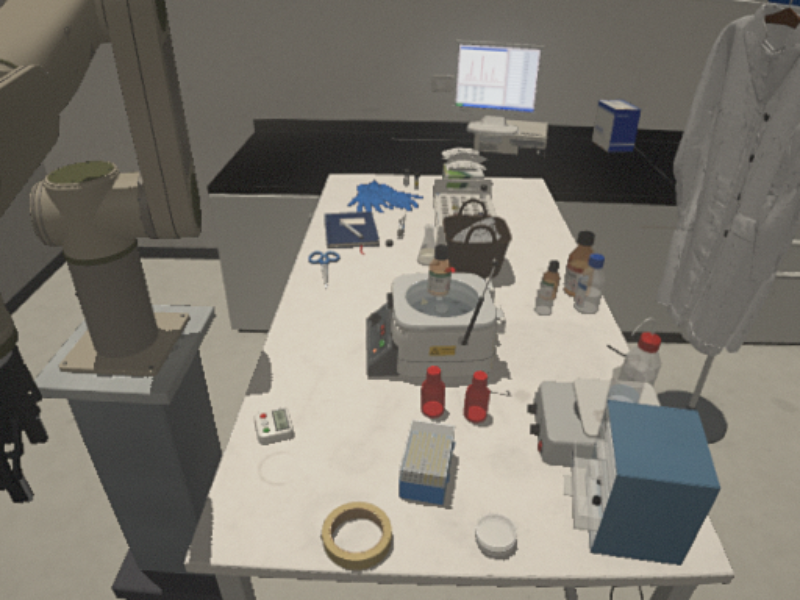

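Candidates are given in 800-px scene pixels:
- Amber bottle on the lid, (348,265).
- Amber bottle on the bench, (168,332).
- Red look-alikes, (376,235), (405,250) and (286,370).

The one on the lid is meant: it is amber with a black cap and stands on the crown. I'll confirm this in an enlarged crop.

```bash
python3 - <<'E'
from h import *
a=cv2.imread('pics/scene0.png')[140:250,165:290]; b=cv2.imread('pics/side0.png')[145:250,225:330]
f=lambda i:cv2.resize(i,(400,600*400//600),interpolation=cv2.INTER_CUBIC)
cv2.imwrite('pics/c1.png',np.hstack([cv2.resize(a,None,fx=3.4,fy=3.4,interpolation=2)[:357],cv2.resize(b,None,fx=3.4,fy=3.4,interpolation=2)[:357]][:2]))
E
```

```text
(no output)
```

View pics/c1.png

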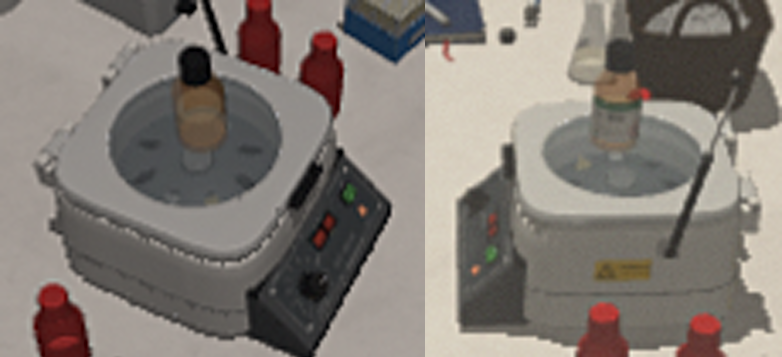

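The crop confirms it: an amber bottle with a black cap on the crown, cap at crop (194,66) in the scene view and (621,53) in the side view. The black lip is at (305,182) in the scene view.

```bash
cat >> h.py <<'E'
def ray(s,px):
    K=np.array([[s['fx'],0,s['cx']],[0,s['fy'],s['cy']],[0,0,1.]])
    u=cv2.undistortPoints(np.array([[px]],float),K,np.array(s['distortion']))[0,0]
    R=np.array(s['R']);return -R.T@s['t'],R.T@np.array([u[0],u[1],1])
def plane(s,px,z):
    c,d=ray(s,px);return c+d*(z-c[2])/d[2]
def tri(a,b):
    (c1,d1),(c2,d2)=a,b;k=np.linalg.lstsq(np.c_[d1,-d2],c2-c1,rcond=None)[0]
    p,q=c1+k[0]*d1,c2+k[1]*d2;return (p+q)/2,np.linalg.norm(p-q)
E
python3 - <<'E'
from h import *
import pickle
np.set_printoptions(precision=1,suppress=True)
d=pickle.load(open('d.pkl','rb'));S,D=d['scene'],d['side']
L=lambda x,y:(165+x/3.4-.35,140+y/3.4-.35)
Q=lambda x,y:(225+(x-425)/3.4-.35,145+y/3.4-.35)
print('cap',tri(ray(S,L(194,66)),ray(D,Q(621,53))),plane(S,L(194,66),233))
print('foot',tri(ray(S,L(203,140)),ray(D,Q(614,140))))
print('lip',tri(ray(S,L(305,182)),ray(D,Q(508,158))),plane(S,L(305,182),130))
a,b=plane(S,L(338,150),78),plane(S,L(248,292),78);print('panel',a,b,np.linalg.norm(a-b),np.degrees(np.arctan2(-(b-a)[0],(b-a)[1])))
for n,p,z in (('tipbox',(443/800*512,222/800*512),34),('timer',(535*.64,300*.64),11),('flask',(229*.64,492*.64),20),('sc',(380*.64,550*.64),4),('red3',(286*.64,372*.64),40),('red1',(376*.64,235*.64),40),('red2',(405*.64,253*.64),40),('lidL',L(60,170),137),('lidFL',L(215,245),137),('lidFR',L(330,110),137)):print(n,plane(S,p,z))
E
```

```text
cap (array([677.5,  13.1, 235.8]), np.float64(4.816265761823225)) [676.4  11.4 233. ]
foot (array([675.2,  13.1, 145.3]), np.float64(5.614362305586744))
lip (array([580.2,  -1.3, 132.9]), np.float64(0.5430157740669092)) [581.   -3.2 130. ]
panel [593.8 -85.4  78. ] [582.2  87.   78. ] 172.7694189124102 3.8673224504337624
tipbox [ 646.4 -321.5   34. ]
timer [ 379.  -238.9   11. ]
flask [658.7 413.3  20. ]
sc [396.8 358.    4. ]
red3 [708.4 186.   40. ]
red1 [ 752.8 -200.6   40. ]
red2 [ 669.8 -187.4   40. ]
lidL [761.   97.7 137. ]
lidFL [607.5  93.9 137. ]
lidFR [600.2 -78.3 137. ]
```

{"method": "apply_moves", "body": {
  "angular": [
    [0,0,0.56],
    [0,0,0.56],
    [0,0,0.56],
    [0,0,0.56],
    [0,0,0.56],
    [0,0,0.56],
    [0,0,0.56],
    [0,0,0.56],
    [0,0,0.56],
    [0,0,0.56],
    [0,0,0.56],
    [0,0,0.56],
    [0,0,0.56],
    [0,0,0.56],
    [0,0,0.56],
    [0,0,0.56],
    [0,0,0],
    [0,0,0]
  ],
  "travel": [
    [0.6,0.9,0.3],
    [0.6,0.9,0.3],
    [0.6,0.9,0.3],
    [0.6,0.9,0.3],
    [0.6,0.9,0.3],
    [0.6,0.9,0.3],
    [0.6,0.9,0.3],
    [0.6,0.9,0.3],
    [0.6,0.9,0.3],
    [0.6,0.9,0],
    [0.6,0.9,0],
    [0.6,0.9,0],
    [0.6,0.9,0],
    [0.6,0.9,0],
    [0.6,0.9,0],
    [0.6,0.9,0],
    [0,0,0],
    [0,0,0]
  ],
  "jaw": [1,1,1,1,1,1,1,1,1,1,1,1,1,1,1,1,1,1]
}}

```text
time: 2.35
tool_pos: [573.5, 6.6, 363.7]
tcp_rot: [-179.9, 0.0, 90.1]
ft_force: [-1.4, 0.3, 0.3]
finger_gap: 85.6
grip_force: 0.0
```

```bash
python3 - <<'E'
from h import *
import pickle
st=r.sense();s=snap('wrist','w1.png');pickle.dump((st,s),open('w1.pkl','wb'))
print(st['tool_pos'],st['tcp_rot'],st['joint_pos'],s['mount'],s['fx'])
a=cv2.imread('pics/w1.png');cv2.imwrite('pics/w1b.png',cv2.resize(a,(800,600),interpolation=2))
E
```

```text
[573.48778594   6.62633124 363.74278482] [-1.79930314e+02  1.90609130e-02  9.01046626e+01] [-4.44516329e+00  2.34205133e+00  7.95927906e+01 -2.47779374e-02
  9.81331114e+01 -4.55330513e+00] [[ 8.19645959e-04 -9.61524703e-01 -2.74717260e-01  6.94427929e+01]
 [ 9.99998921e-01  4.53194571e-04  1.39739053e-03  5.68716057e-02]
 [-1.21912515e-03 -2.74718109e-01  9.61524037e-01 -1.17128056e+02]
 [ 0.00000000e+00  0.00000000e+00  0.00000000e+00  1.00000000e+00]] 344.42179687624343
```

View pics/w1b.png

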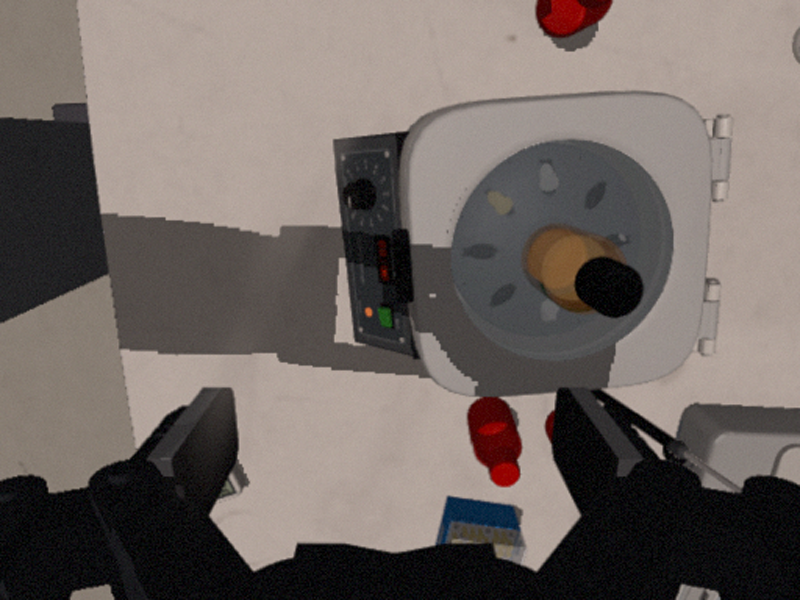

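The wrist view shows the cap at (608,287), the lip tab at (392–412, 230–302), the lid's side edges near row 95 (+y) and row 393 (-y), and the hinges at x≈720 and 709.

```bash
cat >> h.py <<'E'
from scipy.spatial.transform import Rotation as Ro
def wcam(st,s):
    M=np.array(s['mount']);Rt=Ro.from_euler('xyz',st['tcp_rot'],degrees=True).as_matrix()
    Rc=Rt@M[:3,:3];c=Rt@M[:3,3]+st['tool_pos'];s=dict(s);s['R']=Rc.T;s['t']=-Rc.T@c;return s
E
python3 - <<'E'
from h import *
import pickle
np.set_printoptions(precision=1,suppress=True)
s=wcam(*pickle.load(open('w1.pkl','rb')))
for n,p,z in (('cap',(608,287),245),('foot',(560,258),147),('lip1',(393,231),134),('lip1b',(411,230),134),('lip2',(396,303),134),('lip2b',(412,301),134),('h1a',(731,118),126),('h1b',(727,198),126),('h2a',(718,282),126),('h2b',(713,352),126),('side+a',(480,100),137),('side+b',(640,93),137),('side-a',(480,394),137),('side-b',(640,383),137),('fr1',(402,170),137),('fr2',(415,330),137),('bk1',(710,170),137),('bk2',(703,340),137)):
    print(n,plane(s,(p[0]*.64,p[1]*.64),z))
E
```

```text
cap [671.5  15.6 245. ]
foot [679.    9.4 147. ]
lip1 [572.8  24.1 134. ]
lip1b [584.5  24.7 134. ]
lip2 [574.9 -24.4 134. ]
lip2b [585.7 -23.  134. ]
h1a [791.3  98.4 126. ]
h1b [796.3  47.  126. ]
h2a [799.3 -11.  126. ]
h2b [804.7 -63.1 126. ]
side+a [625.5 104.8 137. ]
side+b [723.9 110.7 137. ]
side-a [634.1 -89.9 137. ]
side-b [747.6 -82.  137. ]
fr1 [578.4  62.8 137. ]
fr2 [587.8 -42.5 137. ]
bk1 [775.2  65.4 137. ]
bk2 [788.6 -49.8 137. ]
```

{"method": "apply_moves", "body": {
  "angular": [
    [0,0,0],
    [0,0,0],
    [0,0,0],
    [0,0,0],
    [0,0,0],
    [0,0,0],
    [0,0,0],
    [0,0,0],
    [0,0,0],
    [0,0,0],
    [0,0,0],
    [0,0,0],
    [0,0,0],
    [0,0,0],
    [0,0,0]
  ],
  "travel": [
    [0.85,0.05,0],
    [0.85,0.05,0],
    [0.84,0.06,-0.3],
    [0,0,-0.5],
    [0,0,-0.6],
    [0,0,-0.6],
    [0,0,-0.5],
    [0,0,-0.4],
    [0,0,-0.27],
    [0,0,0],
    [0,0,0],
    [0,0,0],
    [0,0,0],
    [0,0,0],
    [0,0,0]
  ],
  "jaw": [1,1,1,1,1,1,1,1,1,1,0.2,0.2,0.2,0.2,0.2],
  "force": 30
}}

```text
time: 4.28
tool_pos: [675.7, 13.2, 238.5]
tcp_rot: [179.9, 0.0, 90.1]
ft_force: [-0.8, 0.4, 6.1]
finger_gap: 33.4
grip_force: 29.2
```

{"method": "apply_moves", "body": {
  "angular": [
    [0,0,0],
    [0,0,0],
    [0,0,0],
    [0,0,0],
    [0,0,0],
    [0,0,0],
    [0,0,0]
  ],
  "travel": [
    [0,0,0],
    [0,0,0.1],
    [0,0,0.15],
    [0,0,0],
    [0,0,0],
    [0,0,0],
    [0,0,0]
  ],
  "jaw": [0.5,0.5,0.5,0.5,0.2,0.2,0.2],
  "force": 30
}}

```text
time: 5.15
tool_pos: [675.7, 13.2, 247.9]
tcp_rot: [179.9, 0.0, 90.1]
ft_force: [1.3, -0.7, 3.2]
finger_gap: 27.2
grip_force: 28.6
```

```bash
python3 - <<'E'
from h import *
st=r.sense();print(st['finger_gap'],st['grip_force'],st['ft_force'],st['tool_pos'],r.tcp_to_tips)
a=snap('side','s2.png')['color'][100:240,210:340,::-1];b=snap('wrist','w2.png')['color'][:,:,::-1]
a=cv2.resize(a,(390,420),interpolation=2);b=cv2.resize(b,(410,308),interpolation=2);b=np.vstack([b,np.zeros((112,410,3),np.uint8)])
cv2.imwrite('pics/v2.png',np.hstack([a,b]))
E
```

```text
27.21422128776199 28.56869201408699 [ 1.31957628 -0.72701066  3.15811203] [675.67064882  13.18384621 247.92091846] 25.0
```

View pics/v2.png

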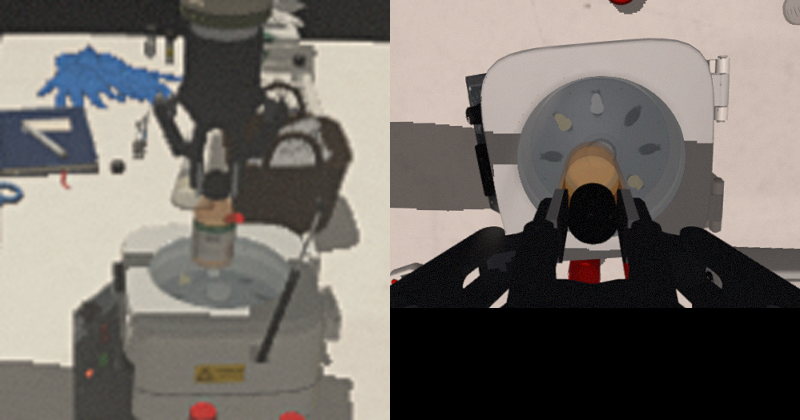

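The cap is held (gap 27 mm) and the bottle is upright between the pads. Next I carry it to the bench at about (500, 220).

{"method": "apply_moves", "body": {
  "angular": [
    [0,0,0],
    [0,0,0],
    [0,0,0],
    [0,0,0],
    [0,0,0],
    [0,0,0],
    [0,0,0],
    [0,0,0],
    [0,0,0],
    [0,0,0],
    [0,0,0],
    [0,0,0],
    [0,0,0],
    [0,0,0],
    [0,0,0],
    [0,0,0],
    [0,0,0],
    [0,0,0],
    [0,0,0]
  ],
  "travel": [
    [0,0,0.3],
    [0,0,0.6],
    [0,0,0.6],
    [-0.3,0.35,0],
    [-0.6,0.7,0],
    [-0.7,0.82,0],
    [-0.7,0.82,0],
    [-0.7,0.82,0],
    [-0.7,0.82,0],
    [-0.5,0.6,0],
    [-0.2,0.24,-0.3],
    [0,0,-0.6],
    [0,0,-0.8],
    [0,0,-0.8],
    [0,0,-0.8],
    [0,0,-0.8],
    [0,0,-0.5],
    [0,0,-0.2],
    [0,0,0]
  ],
  "jaw": [0.2,0.2,0.2,0.2,0.2,0.2,0.2,0.2,0.2,0.2,0.2,0.2,0.2,0.2,0.2,0.2,0.2,0.2,0.2]
}}

```text
time: 7.62
tool_pos: [499.2, 219.6, 114.9]
tcp_rot: [-179.9, 0.0, 90.1]
ft_force: [-0.6, 0.3, -1.1]
finger_gap: 27.1
grip_force: 28.0
```

{"method": "apply_moves", "body": {
  "angular": [
    [0,0,0],
    [0,0,0],
    [0,0,0],
    [0,0,0],
    [0,0,0]
  ],
  "travel": [
    [0,0,-0.1],
    [0,0,-0.07],
    [0,0,-0.05],
    [0,0,-0.04],
    [0,0,0]
  ],
  "jaw": [0.2,0.2,0.2,0.2,0.2]
}}

```text
time: 8.25
tool_pos: [499.3, 220.0, 105.0]
tcp_rot: [-180.0, 0.0, 90.1]
ft_force: [0.2, 0.4, -2.3]
finger_gap: 27.5
grip_force: 28.0
```

{"method": "apply_moves", "body": {
  "angular": [
    [0,0,0],
    [0,0,0],
    [0,0,0],
    [0,0,0],
    [0,0,0]
  ],
  "travel": [
    [0,0,-0.04],
    [0,0,-0.04],
    [0,0,-0.03],
    [0,0,0],
    [0,0,0]
  ],
  "jaw": [0.2,0.2,0.2,0.2,0.2]
}}

```text
time: 8.88
tool_pos: [500.4, 220.4, 102.5]
tcp_rot: [179.9, -0.0, 90.1]
ft_force: [-1.0, -1.5, 10.6]
finger_gap: 27.2
grip_force: 31.0
```

{"method": "apply_moves", "body": {
  "angular": [
    [0,0,0],
    [0,0,0],
    [0,0,0],
    [0,0,0],
    [0,0,0],
    [0,0,0],
    [0,0,0],
    [0,0,0],
    [0,0,0],
    [0,0,0],
    [0,0,0],
    [0,0,0]
  ],
  "travel": [
    [0,0,0.04],
    [0,0,0],
    [0,0,0],
    [0,0,0],
    [0,0,0.2],
    [0,0,0.5],
    [0,0,0.9],
    [0,0,0.9],
    [0,0,0.9],
    [0,0,0.9],
    [0,0,0.5],
    [0,0,0]
  ],
  "jaw": [0.2,0.4,0.65,0.65,0.65,0.65,0.65,0.65,0.65,0.65,0.65,0.65]
}}

```text
time: 10.38
tool_pos: [500.2, 220.3, 296.0]
tcp_rot: [179.8, -0.1, 90.1]
ft_force: [0.2, 0.2, -0.1]
finger_gap: 55.4
grip_force: 0.0
```

```bash
python3 - <<'E'
from h import *
st=r.sense();print(st['finger_gap'],st['joint_pos'],st['ft_force'],st['tool_pos'])
a=snap('scene','s3.png')['color'][130:330,100:300,::-1]
cv2.imwrite('pics/v3.png',cv2.resize(a,(600,600),interpolation=2))
E
```

```text
55.374782289339585 [ 1.83914739e+01 -1.77693372e+00  9.07019507e+01 -7.32515735e-04
  9.08893228e+01  1.82728970e+01] [ 0.20944852  0.21781348 -0.07815785] [500.16979706 220.25301437 296.01741258]
```

View pics/v3.png

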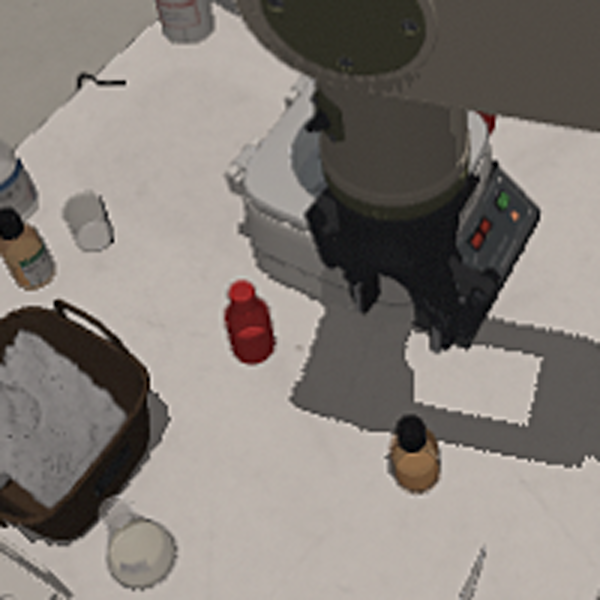

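The bottle stands upright on the bench at crop (413,460), clear of the centrifuge. Next I go in front of the lip and tilt the tool.

{"method": "apply_moves", "body": {
  "angular": [
    [0,-0.57,0],
    [0,-0.57,0],
    [0,-0.57,0],
    [0,-0.57,0],
    [0,-0.57,0],
    [0,-0.57,0],
    [0,-0.57,0],
    [0,-0.57,0],
    [0,-0.57,0],
    [0,-0.57,0],
    [0,0,0.56],
    [0,0,0]
  ],
  "travel": [
    [0,-0.565,0],
    [0,-0.565,0],
    [0,-0.565,0],
    [0,-0.565,-0.3],
    [0,-0.565,-0.3],
    [0,-0.565,-0.4],
    [0,-0.565,-0.4],
    [0,-0.565,-0.4],
    [0,-0.565,-0.4],
    [-0.1,-0.565,-0.4],
    [0,0,0],
    [0,0,0]
  ],
  "jaw": [0.65,0.65,0.65,0.5,0.5,0.5,0.5,0.5,0.5,0.5,0.5,0.5]
}}

```text
time: 11.92
tool_pos: [503.5, -7.3, 222.3]
tcp_rot: [136.2, -0.0, 94.4]
ft_force: [-1.0, -0.4, 0.3]
finger_gap: 42.7
grip_force: 0.0
```

```bash
python3 - <<'E'
from h import *
np.set_printoptions(precision=3,suppress=True)
st=r.sense();print(st['finger_gap'],st['joint_pos'],st['ft_force'],st['tool_pos'])
print(Ro.from_euler('xyz',st['tcp_rot'],degrees=True).as_matrix())
# planar arm fit
P=[((-76.4556,7.51266,85.32224,87.2626),(189.67,-568.75,255.34)),((-4.44516,2.34205,79.59279,98.1331),(573.49,6.63,363.74)),((18.3915,-1.77693,90.702,90.8893),(500.17,220.25,296.02)),(tuple(st['joint_pos'][[0,1,2,4]]),tuple(st['tool_pos']))]
from scipy.optimize import least_squares
def fk(v,q):
    d1,l2,l3,b,L=v[:5];a,c,e=np.radians([q[1],q[1]+q[2],q[1]+q[2]+q[3]])
    return np.array([l2*np.sin(a)+l3*np.sin(c)+b*np.cos(c)+L*np.sin(e),d1+l2*np.cos(a)+l3*np.cos(c)-b*np.sin(c)+L*np.cos(e)])
def res(v):
    o=[]
    for q,p in P:
        rho=np.sqrt(p[0]**2+p[1]**2-v[5]**2);o+=list(fk(v,q)-[rho,p[2]])
    return o
s=least_squares(res,[300,400,400,0,250,51]);print(s.x,s.fun);np.save('fk.npy',s.x)
E
```

```text
42.71370969573306 [-16.288 -50.497 142.947  19.404  47.36  -28.647] [-1.032 -0.373  0.326] [503.527  -7.268 222.302]
[[-0.076  0.72   0.69 ]
 [ 0.997  0.055  0.053]
 [ 0.     0.692 -0.722]]
[342.648 347.607 554.895  61.481 341.565  35.888] [-2.426  1.518 -0.572  1.639  0.942  1.445  1.671 -4.602]
```

```bash
cat > k.py <<'E'
import numpy as np
from scipy.optimize import least_squares
from scipy.spatial.transform import Rotation as Ro
P=[((-76.4556,7.51266,85.32224,0,87.2626,-4.8945),(189.67,-568.75,255.34),(-179.903,-.008,18.439)),((-4.44516,2.34205,79.59279,-.0248,98.1331,-4.5533),(573.49,6.63,363.74),(-179.93,.019,90.105)),((18.3915,-1.77693,90.702,0,90.8893,18.2729),(500.17,220.25,296.02),(179.8,-.1,90.1)),((-16.288,-50.497,142.947,19.404,47.36,-28.647),(503.527,-7.268,222.302),(136.2,0,94.4))]
E_=lambda s,a:Ro.from_euler(s,a,degrees=True)
def fk(v,q):
    d1,l2,l3,b,L,dy,c=v[:7]
    R=E_('z',q[0]);p=R.apply([0,dy,d1]);R=R*E_('y',q[1]);p=p+R.apply([0,0,l2]);R=R*E_('y',q[2]);p=p+R.apply([b,0,l3])
    R=R*E_('z',q[3])*E_('y',q[4]);p=p+R.apply([0,0,L]);return p,R*E_('z',q[5]+c)
def res(v):
    o=[]
    for q,p,e in P:
        a,R=fk(v,q);o+=list(a-p)+list(100*(R.inv()*E_('xyz',e)).as_rotvec())
    return o
lo=np.array([-169,-51,1.3,-76,0.3,-152]);hi=np.array([169,129,143,256,156,152])
def ik(v,p,R,q0):
    f=lambda q:np.r_[fk(v,q)[0]-p,200*(fk(v,q)[1].inv()*R).as_rotvec()]
    s=least_squares(f,np.clip(q0,lo+.1,hi-.1),bounds=(lo,hi),x_scale=10);return s.x,np.abs(s.fun).max()
E
python3 - <<'E'
from k import *
np.set_printoptions(precision=2,suppress=True)
best=min((least_squares(res,[300,400,400,0,250,51,c]) for c in(0,90,180,-90)),key=lambda s:s.cost)
print(best.cost,best.x,np.array(best.fun).reshape(-1,6));np.save('v.npy',best.x)
v=best.x
psi=4.5;u=np.array([np.cos(np.radians(psi)),np.sin(np.radians(psi)),0]);hinge=np.array([580,0,126])+204*u
for tilt in(20,30,35,40,45,60):
  for lid in(0,20,45,60):
    a=np.radians(lid);lip=hinge-u*(204*np.cos(a)+4*np.sin(a)*-1*-1)+np.array([0,0,204*np.sin(a)+4*np.cos(a)])
    t=np.radians(tilt);d=u*np.sin(t)-np.array([0,0,np.cos(t)])
    p=lip-20*d+np.array([0,0,15])
    R=E_('z',psi)*E_('y',-tilt)*E_('xyz',[180,0,90])
    q,e=ik(v,p,R,[-10,-30,120,10,60,-10]);print(tilt,lid,round(e,1),q)
E
```

```text
0.006891465538654618 [318.13 369.11 553.4   61.63 339.81  51.2   90.  ] [[ 0.    0.   -0.   -0.   -0.    0.  ]
 [-0.   -0.01  0.    0.    0.    0.  ]
 [-0.    0.   -0.   -0.04  0.07  0.04]
 [-0.   -0.    0.   -0.06 -0.   -0.04]]
20 0 0.0 [ -7.64 -10.27 114.77   4.97  56.01 -14.21]
20 20 0.0 [ -7.35 -12.   108.78   4.5   63.68 -13.15]
20 45 0.0 [ -6.29  -6.56  96.25   3.89  70.68 -11.44]
20 60 0.0 [ -5.49  -0.44  87.12   3.54  73.63 -10.39]
30 0 0.0 [ -9.35 -18.56 124.52   9.72  45.18 -18.94]
30 20 0.0 [ -8.99 -20.81 118.7    8.39  53.09 -16.79]
30 45 0.0 [ -7.63 -15.27 106.6    7.01  59.41 -14.13]
30 60 0.0 [ -6.62  -9.07  98.     6.29  61.68 -12.65]
35 0 0.0 [-10.33 -22.38 129.27  13.27  39.78 -22.51]
35 20 0.0 [ -9.91 -25.   123.57  11.11  47.83 -19.39]
35 45 0.0 [ -8.38 -19.37 111.64   9.12  53.76 -16.03]
35 60 0.0 [ -7.25 -13.06 103.23   8.13  55.67 -14.27]
40 0 0.0 [-11.39 -25.89 133.88  18.12  34.45 -27.4 ]
40 20 0.0 [-10.91 -28.99 128.35  14.61  42.61 -22.78]
40 45 0.0 [ -9.17 -23.26 116.57  11.77  48.1  -18.47]
40 60 0.0 [ -7.9  -16.81 108.32  10.44  49.63 -16.36]
45 0 0.0 [-12.51 -28.96 138.33  25.04  29.26 -34.37]
45 20 0.0 [-11.96 -32.72 133.04  19.23  37.46 -27.28]
45 45 0.0 [ -9.99 -26.88 121.38  15.2   42.44 -21.69]
45 60 0.0 [ -8.57 -20.25 113.23  13.42  43.56 -19.13]
60 0 19.0 [-16.27 -27.94 143.    56.87  22.3  -67.42]
60 20 8.3 [-15.18 -38.42 143.    42.59  25.66 -50.52]
60 45 0.0 [-12.52 -35.27 134.7   35.34  25.99 -41.21]
60 60 0.0 [-10.6  -28.02 126.69  31.5   25.58 -36.62]
```

{"method": "apply_moves", "body": {
  "angular": [
    [0,0.25,0],
    [0,0.25,0],
    [0,0,0],
    [0,0,0],
    [0,0,0],
    [0,0,0],
    [0,0,0],
    [0,0,0],
    [0,0,0]
  ],
  "travel": [
    [0.4,0.04,0],
    [0.4,0.04,0],
    [0.4,0.04,-0.3],
    [0.15,0,-0.4],
    [0.1,0,-0.4],
    [0,0,-0.3],
    [0,0,-0.2],
    [0,0,0],
    [0,0,0]
  ],
  "jaw": [0.65,0.65,0.65,0.65,0.65,0.65,0.65,0.65,0.65]
}}

```text
time: 13.05
tool_pos: [562.6, -1.5, 161.4]
tcp_rot: [140.0, -0.2, 94.5]
ft_force: [0.0, -1.3, 0.1]
finger_gap: 55.4
grip_force: 0.0
```

```bash
python3 - <<'E'
from h import *
np.set_printoptions(precision=2,suppress=True)
st=r.sense();print(st['finger_gap'],st['joint_pos'],st['ft_force'],st['tool_pos'],st['tcp_rot'])
a=snap('side','s4.png')['color'][130:240,220:330,::-1];b=snap('wrist','w4.png')['color'][:,:,::-1]
a=cv2.resize(a,(400,400),interpolation=2);b=cv2.resize(b,(400,300),interpolation=2);b=np.vstack([b,np.zeros((100,400,3),np.uint8)])
cv2.imwrite('pics/v4.png',np.hstack([a,b]))
E
```

```text
55.412637737237006 [-11.82 -26.99 134.51  18.67  35.12 -27.99] [ 0.03 -1.29  0.1 ] [562.64  -1.51 161.45] [139.99  -0.23  94.55]
```

View pics/v4.png

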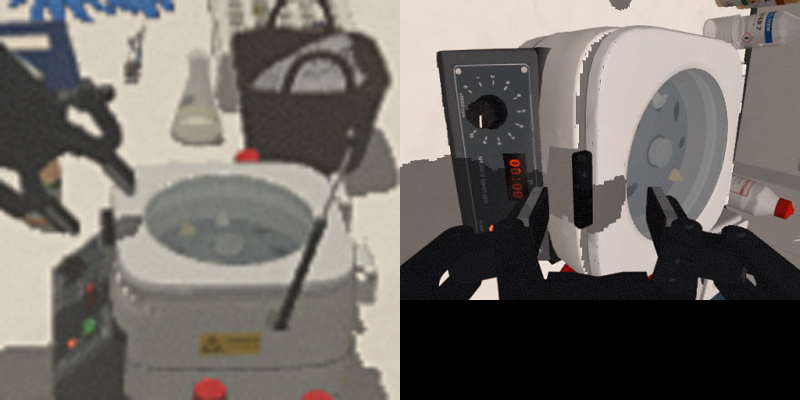

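In the side view the lower fingertip is at (75,232), about 30 mm in front of the lip end at (107,225). The upper fingertip is above the lid. I go a little lower, then in under the lip.

{"method": "apply_moves", "body": {
  "angular": [
    [0,0,0],
    [0,0,0],
    [0,0,0],
    [0,0,0],
    [0,0,0],
    [0,0,0],
    [0,0,0]
  ],
  "travel": [
    [0,0,-0.15],
    [0,0,-0.1],
    [0.2,0,0],
    [0.2,0,0],
    [0.1,0,0],
    [0.08,0,0],
    [0,0,0]
  ],
  "jaw": [0.65,0.65,0.65,0.65,0.65,0.65,0.65]
}}

```text
time: 14.02
tool_pos: [585.7, -1.4, 150.6]
tcp_rot: [140.1, -0.2, 94.6]
ft_force: [-0.4, -0.1, 0.6]
finger_gap: 55.4
grip_force: 0.0
```

{"method": "apply_moves", "body": {
  "angular": [
    [0,0,0],
    [0,0,0],
    [0,0,0]
  ],
  "travel": [
    [0.05,0,0],
    [0.05,0,0],
    [0,0,0]
  ],
  "jaw": [0.65,0.65,0.65]
}}

```text
time: 14.4
tool_pos: [588.7, -1.2, 149.4]
tcp_rot: [140.2, -0.3, 94.6]
ft_force: [-5.1, 0.8, -1.2]
finger_gap: 55.4
grip_force: 2.0
```

```bash
python3 - <<'E'
from h import *
a=snap('side','s5.png')['color'][150:220,220:310,::-1]
cv2.imwrite('pics/v5.png',cv2.resize(a,(720,560),interpolation=2))
E
```

```text
(no output)
```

View pics/v5.png

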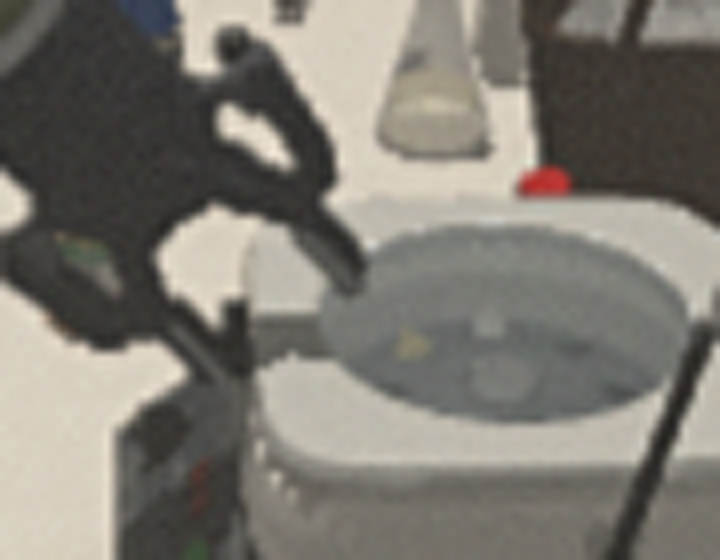

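The lower fingertip (235,375) is tucked just below the lip against the wall. Raising a little to catch the lip.

{"method": "apply_moves", "body": {
  "angular": [
    [0,0,0],
    [0,0,0],
    [0,0,0],
    [0,0,0],
    [0,0,0]
  ],
  "travel": [
    [0,0,0.1],
    [0,0,0.15],
    [0,0,0.2],
    [0.03,0,0.3],
    [0.03,0,0]
  ],
  "jaw": [0.65,0.65,0.65,0.65,0.65]
}}

```text
time: 15.08
tool_pos: [592.4, -1.4, 182.6]
tcp_rot: [140.0, -0.2, 94.6]
ft_force: [-11.2, -0.9, -0.1]
finger_gap: 55.5
grip_force: 4.6
```

```bash
python3 - <<'E'
from h import *
a=snap('side','s6.png')['color'][140:210,220:310,::-1]
cv2.imwrite('pics/v6.png',cv2.resize(a,(720,560),interpolation=2))
E
```

```text
(no output)
```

View pics/v6.png

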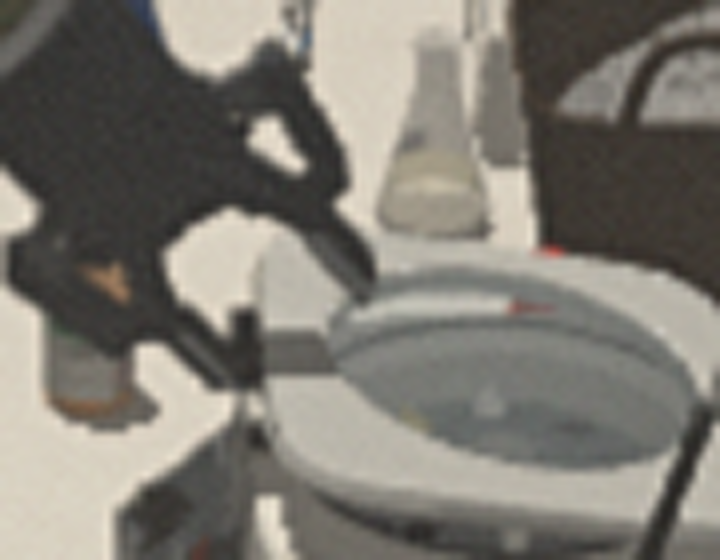

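The lid is off its seat, about 8° open, with the fingertip under the lip. I slide a little deeper and follow the arc.

{"method": "apply_moves", "body": {
  "angular": [
    [0,0,0],
    [0,0,0],
    [0,0,0],
    [0,0,0],
    [0,0,0],
    [0,0,0]
  ],
  "travel": [
    [0.06,0,-0.1],
    [0.07,0,0.34],
    [0.07,0.01,0.34],
    [0.11,0.01,0.32],
    [0.11,0.01,0.32],
    [0,0,0]
  ],
  "jaw": [0.65,0.65,0.65,0.65,0.65,0.65]
}}

```text
time: 15.88
tool_pos: [610.3, -0.4, 232.9]
tcp_rot: [139.8, -0.2, 94.6]
ft_force: [-4.1, -1.1, 0.1]
finger_gap: 55.7
grip_force: 1.6
```

{"method": "apply_moves", "body": {
  "angular": [
    [0,0,0],
    [0,0,0],
    [0,0,0],
    [0,0,0],
    [0,0,0]
  ],
  "travel": [
    [0.15,0.01,0.31],
    [0.15,0.01,0.31],
    [0.19,0.015,0.285],
    [0.19,0.015,0.285],
    [0,0,0]
  ],
  "jaw": [0.65,0.65,0.65,0.65,0.65]
}}

```text
time: 16.5
tool_pos: [637.2, 1.8, 279.2]
tcp_rot: [139.9, -0.2, 94.6]
ft_force: [-3.6, -0.7, -0.9]
finger_gap: 55.4
grip_force: 0.9
```

{"method": "apply_moves", "body": {
  "angular": [
    [0,0,0],
    [0,0,0],
    [0,0,0],
    [0,0,0],
    [0,0,0],
    [0,0,0],
    [0,0,0]
  ],
  "travel": [
    [0,0,0],
    [-0.04,0,-0.03],
    [-0.04,0,-0.03],
    [-0.04,0,-0.03],
    [-0.04,0,-0.03],
    [0,0,0],
    [0,0,0]
  ],
  "jaw": [0.55,0.45,0.35,0.25,0.15,0.05,0.05],
  "force": 30
}}

```text
time: 17.38
tool_pos: [629.9, 1.7, 272.7]
tcp_rot: [140.0, -0.2, 94.6]
ft_force: [4.7, 0.3, -3.6]
finger_gap: 12.7
grip_force: 27.7
```

```bash
python3 - <<'E'
from h import *
a=snap('side','s7.png')['color'][90:220,210:320,::-1]
b=r.snapshot('wrist')['color'][:,:,::-1]
a=cv2.resize(a,(440,520),interpolation=2);b=cv2.resize(b,(360,270),interpolation=2);b=np.vstack([b,np.zeros((250,360,3),np.uint8)])
cv2.imwrite('pics/v7.png',np.hstack([a,b]))
E
```

```text
(no output)
```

View pics/v7.png

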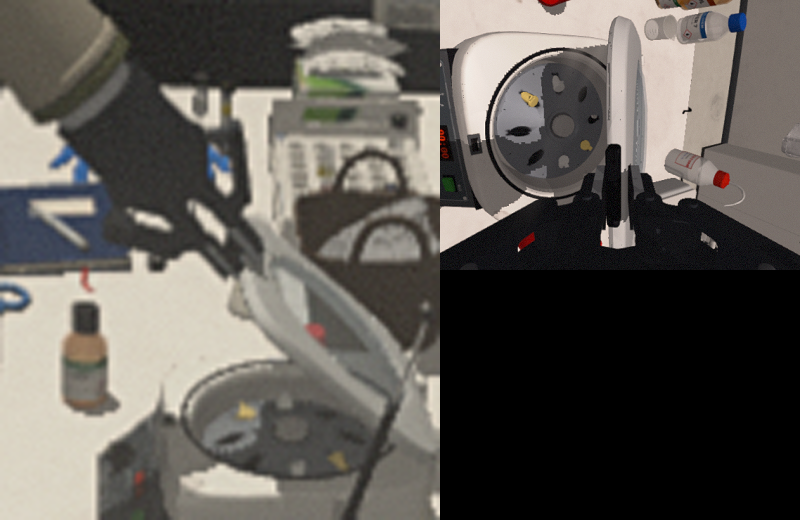

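The lid edge is pinched (gap 12.7 mm) at roughly 42° open, and the bottle stands upright on the bench at (85,360). Next I turn about the hinge towards 60°.

{"method": "apply_moves", "body": {
  "angular": [
    [-0.03,0.375,0],
    [-0.03,0.375,0],
    [-0.03,0.375,0],
    [0,0,0]
  ],
  "travel": [
    [0.197,0.015,0.197],
    [0.207,0.016,0.187],
    [0.214,0.017,0.175],
    [0,0,0]
  ],
  "jaw": [0.05,0.05,0.05,0.05]
}}

```text
time: 17.98
tool_pos: [655.9, 3.8, 295.9]
tcp_rot: [149.0, -0.2, 94.5]
ft_force: [2.6, -0.3, -0.8]
finger_gap: 12.5
grip_force: 30.0
```

{"method": "apply_moves", "body": {
  "angular": [
    [-0.03,0.375,0],
    [-0.03,0.375,0],
    [-0.03,0.375,0],
    [0,0,0],
    [0,0,0]
  ],
  "travel": [
    [0.226,0.018,0.163],
    [0.232,0.018,0.15],
    [0.242,0.019,0.14],
    [0,0,0],
    [0,0,0]
  ],
  "jaw": [0.05,0.05,0.05,0.05,0.05]
}}

```text
time: 18.6
tool_pos: [682.8, 6.1, 312.9]
tcp_rot: [158.0, -0.2, 94.5]
ft_force: [5.3, 0.2, -3.7]
finger_gap: 12.3
grip_force: 34.7
```

```bash
python3 - <<'E'
from h import *
import pickle
from scipy.ndimage import gaussian_filter,map_coordinates
from scipy.optimize import minimize
np.set_printoptions(precision=2,suppress=True)
st=r.sense();print(st['tool_pos'],st['tcp_rot'],st['finger_gap'],st['ft_force'])
S={n:r.snapshot(n) for n in('scene','side','wrist')};S['wrist']=wcam(st,S['wrist'])
pickle.dump((st,S),open('fin.pkl','wb'))
old=pickle.load(open('d.pkl','rb'));st1,w1=pickle.load(open('w1.pkl','rb'));old['wrist']=wcam(st1,w1)
# lid outline: rounded rectangle, top rim edge, centrifuge frame
def outline(z,rad=38):
    p=[]
    for cx,cy,a0 in((122-rad,107-rad,0),(-81+rad,107-rad,90),(-81+rad,-96+rad,180),(122-rad,-96+rad,270)):
        for a in np.radians(np.linspace(a0,a0+90,15)):p.append((cx+rad*np.cos(a),cy+rad*np.sin(a),z))
    p=np.array(p+p[:1]);o=[]
    for a,b in zip(p[:-1],p[1:]):
        n=max(1,int(np.linalg.norm(b-a)/3));o+=[a+(b-a)*i/n for i in range(n)]
    return np.array(o)
def world(X,pose,th):
    x,y,psi=pose;h=np.array([119,0,126.])
    X=Ro.from_euler('y',th,degrees=True).apply(X-h)+h
    return Ro.from_euler('z',psi,degrees=True).apply(X)+[x,y,0]
def grad(s):
    g=gaussian_filter(cv2.cvtColor(s['color'],cv2.COLOR_RGB2GRAY).astype(float),1.)
    return np.minimum(np.hypot(cv2.Sobel(g,6,1,0),cv2.Sobel(g,6,0,1)),120)
def score(s,G,X):
    K=np.array([[s['fx'],0,s['cx']],[0,s['fy'],s['cy']],[0,0,1.]])
    p=cv2.projectPoints(X,cv2.Rodrigues(np.array(s['R']))[0],np.array(s['t'],float),K,np.array(s['distortion']))[0][:,0]
    return map_coordinates(G,[p[:,1],p[:,0]],order=1).mean()
G0={n:grad(old[n]) for n in old};G1={n:grad(S[n]) for n in S}
O=outline(137)
f=lambda q,ns=('scene','wrist','side'):-sum(score(old[n],G0[n],world(O,q,0)) for n in ns)
yaw=np.radians(4.5);x0=580+85*np.cos(yaw)+5.5*np.sin(yaw);y0=0+85*np.sin(yaw)-5.5*np.cos(yaw)
best=min((minimize(f,[x0+a,y0+b,c],method='Nelder-Mead') for a in(-4,0,4) for b in(-4,0,4) for c in(3,5)),key=lambda m:m.fun)
pose=best.x;print('init',x0,y0,'fit',pose,best.fun,f((x0,y0,4.5)))
O2=np.vstack([outline(137)])
th=np.arange(48,72,.5)
for n in S:
    v=[score(S[n],G1[n],world(O2,pose,t)) for t in th];i=np.argsort(v)[::-1][:4];print(n,th[i],np.array(v)[i])
v=sum(np.array([score(S[n],G1[n],world(O2,pose,t)) for t in th]) for n in('scene','side'));print('comb',th[np.argmax(v)],v[::2])
h=world(np.array([[119,5.5,126.]]),pose,0)[0];R=Ro.from_euler('xyz',st['tcp_rot'],degrees=True).as_matrix()
for d in(6,12,18):
    g=st['tool_pos']+d*R[:,2]-h;u=[np.cos(np.radians(pose[2])),np.sin(np.radians(pose[2]))]
    a=-(g[0]*u[0]+g[1]*u[1]);print(d,'kin angle',np.degrees(np.arctan2(g[2],a))-1.2,'rad',np.hypot(a,g[2]))
E
```

```text
[682.8    6.06 312.89] [158.04  -0.23  94.5 ] 12.271727666969674 [ 5.32  0.17 -3.67]
init 665.1694983938189 1.1859778013346167 fit [666.62   1.23   4.4 ] -245.33935493146504 -243.74674619010526
scene [59.  58.5 59.5 60.5] [88.83 87.87 85.85 83.64]
side [66.5 66.  67.  67.5] [96.2  95.88 95.29 94.11]
wrist [56.  55.5 48.  55. ] [48.08 40.75 39.69 39.4 ]
comb 58.5 [159.12 160.25 163.6  162.08 155.7  156.74 155.38 154.73 158.98 161.63
 173.23 178.54 171.39 169.31 154.48 143.72 141.3  143.04 144.34 140.6
 135.43 131.24 135.39 136.01]
6 kin angle 59.861765400837655 rad 207.19217580364938
12 kin angle 59.65435957086192 rad 201.23793843811387
18 kin angle 59.43430914629923 rad 195.28649883145903
```

The pinch kinematics give about 59.7° and the scene-view fit 59°. I nudge by about half a degree and hold.

{"method": "apply_moves", "body": {
  "angular": [
    [0,0.06,0],
    [0,0,0],
    [0,0,0],
    [0,0,0],
    [0,0,0],
    [0,0,0],
    [0,0,0],
    [0,0,0]
  ],
  "travel": [
    [0.04,0.003,0.022],
    [0,0,0],
    [0,0,0],
    [0,0,0],
    [0,0,0],
    [0,0,0],
    [0,0,0],
    [0,0,0]
  ],
  "jaw": [0.05,0.05,0.05,0.05,0.05,0.05,0.05,0.05]
}}

```text
time: 19.75
tool_pos: [683.7, 6.1, 313.4]
tcp_rot: [158.6, -0.3, 94.5]
ft_force: [6.5, 0.4, -4.7]
finger_gap: 12.3
grip_force: 36.5
```

```bash
python3 - <<'E'
from h import *
st=r.sense();p=st['tool_pos'];R=Ro.from_euler('xyz',st['tcp_rot'],degrees=True).as_matrix()
h=np.array([666.6,1.2,0])+Ro.from_euler('z',4.4,degrees=True).apply([119,5.5,126])
g=p+10*R[:,2]-h;print(p,st['qd'],st['ft_force'],st['grip_force'],np.degrees(np.arctan2(g[2],np.hypot(g[0],g[1])))-1.2)
print(r.hand_in())
E
```

```text
[683.73475261   6.10600626 313.43533702] [ 0.00632358  0.03719017  0.01405365  0.03045937 -0.05788854  0.05827293] [ 6.49602741  0.42118802 -4.68723923] 36.5228379463224 60.005953612868026
the job is handed in; nothing more can be done
None
```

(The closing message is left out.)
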